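Hang the bit basket in the screw tub of the fixings carousel

ROBOT

A 6-joint arm with a two-finger parallel gripper is mounted at the origin on the work surface. World frame = base frame: x ahead of the robot, y to its left, z up, the work surface at z = 0. Lengths are in m, angles in degrees, forces in N, time in s.
With the tool pointing down it reaches from about 0.4 to 0.825 m from the base axis. Payload 7 kg.
Tool frame: the origin (TCP) lies at the very end of the fingers, on their centre line; the grasp point (between the pads) lies 19 mm behind it (r.hold_point_z is the distance from the TCP to the grasp point, in m); x points along the fingers, y is the direction in which the jaws open and shut, and the axes are right-handed (so a half turn about x gives the same grasp; the last joint's range is limited). The gripper opens to 88 mm and grips with 3 to 60 N. Pads are 19 mm wide; open, the fingers measure 130 mm over their backs; the gripper's body (78 mm by 193 mm) begins 47 mm behind the grasp point.
Start: joints at [-50.529, 20.546, 0.682, 0, -70.136, -16.507], TCP at [0.263, -0.621, 0.227] pointing down, gripper open.
Joint ranges: [-176.03, 176.03], [-82.01, 121.73], [-58.28, 71.71], [-173.87, 95.51], [-174.79, -0.11], [-173.66, 173.66]. Speed limits (degrees/s): [136.94, 136.94, 172.46, 180, 180, 180].

INTERFACE

Orientations are given as [roll, pitch, yaw] about the fixed x, y, z axes, in that order (R = Rz(yaw) Ry(pitch) Rx(roll)).
In Python, from plant import r gives the robot as it stands. The module is installed in compiled form; this text tells all that it offers.
- The arm moves only by the shell command python3 -m creep 'ROWS' [FORCE]. ROWS is JSON, a list of rows, each a list of 7 numbers: the turn, a rotation vector about the tool's x, y, z in rad, then the shift along the tool's x, y, z in cm, then the opening in per cent of the stroke, from 0 (shut) to 100 (fully open). In form: [[rx, ry, rz, x, y, z, fingers], ...]. A call has 1 to 8 rows; each row shifts and turns the commanded pose from where the row before left it, along the tool's axes as they then stand; what a row does not reach is not made up. A row lasts 1/10 s, in which the tool goes at most 50 mm and 8.59 degrees, less where a joint would pass 70% of its speed; a pose out of reach is approached as far as the arm can. A call is refused whole if a number of a shift passes 5 or a number of a turn 0.15, either way. A call with a gripper value outside its range is refused whole. The fingers move at their own pace and stop on an object; FORCE is the grip in N (left out, the last holds). Time passes only in rows, so rows that do not move let the fingers close. It gives the time, the measured TCP pose, the force and the opening at its end, in the units of the state.
- r.get_state(): the state, without advancing time (a new reading comes with each control period).
- r.capture(name): name is "scene" or "top" or "wrist"; returns (picture, depth): 384x512x3 uint8, blue, green, red; 384x512 float32, m along the optical axis (not along the pixel's ray), 0 where there is no reading.
- r.camera_info(name): a dict with "fovy" (degrees; the focal length in pixels is half the picture's height over the tangent of half this angle, whatever the lens; pixels are square), "cx", "cy" (the principal point, pixels), "dist_coeffs" ([k1, k2, p1, p2, k3] as OpenCV has them; the pictures are not rectified), "camera_from_world" (4x4, takes a point from world to camera coordinates). Camera axes: x right, y down, z forward; pixel columns grow to the right and rows downward; lengths in m; the calibration is good to about 2 mm. A picture is of the moment at which its call begins: read the wrist's pose just before it. camera_info takes no time and is no camera call; for the wrist camera it gives the pose at the moment of the call.
- r.close_job(): hands the job in, once; it reports no verdict.
Trained networks look in the newest picture that a camera, given by its name, has taken for a name from the list of things; names that differ only in an ending like _2 or _b are one class to them, and where a whole thing is asked for, a point or a joint stands for the part that bears it (a point fixed in the world has none). Each returns a list of dicts, best first, with "score" (0 to 1); they miss things now and then, are a little off and sometimes report something else, mostly with a low value. They report only what shows in the picture. A call takes as long as a camera call. They do not tell look-alikes from the thing itself.
- r.look_for(query, camera): "rect" ([left, top, right, bottom] in pixels, round what is visible of it).
- r.masks_of(query, camera): "pixels" (384x512 bool, what is visible of it) and "rect" ([left, top, right, bottom] in pixels, round what is visible of it).
The state is a dict: "time_s": time; "joints": joint angles; "qd": joint speeds; "joint_torque": joint torques, N m; "tcp_pos": TCP position; "eef_rot": TCP orientation; "contact_force": force on the tool from outside, world axes, zero at the start; "moment": the same for the moment, N m; "gripper_width": finger opening in m.
Only numpy, scipy, OpenCV 4.12 (cv2) and the standard library are available. Lean on these libraries where they do the work, as an engineer would, in place of code of your own. Each camera call takes 0.05 s, during which the arm holds its last target. There are 200 camera calls.

TASK

Turn the fixings carousel on by one stop, anticlockwise seen from above, so that the open tub of screws comes round from the robot's left to the front and the carousel clicks into that stop; and hang the little steel basket of driver bits inside the screw tub, its bent lip hooked over the tub's rim. Keep the basket upright, do not drop it, and leave the other things on the bench where they are.

Things in the scene. Friction and masses are not known exactly. Their poses are not given: they have to be found in the camera images.
- stand: The carousel's fixed foot: dark steel disc 250 mm across, with an index-plunger block (36 mm wide, 44 mm high, its middle 216 mm from the axis) at the carousel's front, near the robot. Origin on the turning axis at bench height; its -x axis points to the front (through the block), z up.
- carousel (a joint): Angle of the turning part, rad, growing anticlockwise from above; about 0 at the start (screw tub on the left, +y side of the stand). A sprung roller between lugs holds it at stops -1.571, 0, 1.571 (screw tub in front, over the block), 3.142. Leaving a stop takes 6 to 8 N at the handle; it then turns freely with 2 to 3 N of drag, resists again from 0.18 rad before the next stop and clicks in when within 0.08 rad of it.
- spindle (a point): Top of the carousel's spindle, on the axis, 105 mm above the bench. The turning part: steel disc 350 mm across, its top 30 mm above the bench, with four fixed open clear square tubs, 100 mm wide outside, 85 mm high, rims 115 mm above the bench, their middles 105 mm from the axis, a quarter turn apart.
- handle (a point): Middle of the black grip of the upright turning handle: 22 mm in diameter, 65 mm long, from 100 to 165 mm above the bench (this point at 132 mm), on a thin post 150 mm from the axis. It stands 45 degrees anticlockwise of the screw tub: front left at the start, front right after the turn. It rises above all rims; the tub walls stand 56 mm from its axis on both sides.
- screw_tub (a point): Centre of the mouth, at rim height, of the tub of dark screws (the others: dowels, washers, wall plugs). 100 x 100 mm outside, 92 x 92 inside, wall 4, 81 deep, screws about 15 mm deep on its floor. It turns with the carousel: +y points outward from the axis, x and y are square to the walls, z up. The basket may hang on any of the four walls; the outer one is handiest.
- basket_center (a point): Middle of the loose hook-on basket, 52 mm above its underside (about 0.22 kg): open steel box 46 mm (its x) x 50 mm (its y) x 45 mm high holding driver bits, with a fixed bail handle over it (104 mm high in all) and a bent lip on its -x side. z up. It starts upright on the bench.
- basket_grip (a point): Middle of the basket's black grip bar, 45 mm above basket_center: bar 12 mm thick (along the basket's x), 49 mm long (along its y), 14 mm high, held at both ends by 10 mm wide steel straps. Same axes as basket_center.
- basket_lip (a point): Middle of the underside of the lip's bend, where the tub's rim comes to lie: 28 mm to -x of the basket's middle, 2 mm below basket_center. The gap for the wall is 10 mm wide (5 mm either side of here along x, between the box's back and the outer leg); lip 36 mm wide; the leg reaches 24 mm below this point, its end flared outward. Hung, the box reaches 50 mm below the rim and leans up to 0.15 rad.
- tin: Bystander: plain open steel tin without lip or handle, 60 x 75 x 45 mm. Origin under its middle.
- offcut: Bystander: wooden offcut 110 x 50 x 24 mm. Origin under its middle.
- spool: Bystander: wire spool 68 mm across, 42 mm high. Origin under its middle.
- drill: Bystander: cordless drill standing on its battery, 190 mm high. Origin under the battery.
- screwdriver: Bystander: screwdriver lying on the bench at the left.
- jar: Bystander: closed clear jar with white lid, 84 mm across, 120 mm high. Origin under its middle.
Mind the look-alikes: they are no part of the job. What is shaped like the part that bears basket_center but green or yellow is not meant.

How it is judged (in metres and radians):
At the end, for the whole second after the job is handed in: Carousel at rest in the stop with the screw tub in front (1.571 within 0.06 rad, under 0.05 rad/s); basket still, hanging inside that tub: lip bend within 6 mm of rim height, basket middle within 40 mm of the tub's middle from above, leaning under 0.26 rad, under 0.02 m/s (value of joint carousel between 1.511 and 1.631 rad and velocity of joint carousel between -0.05 and 0.05 rad/s and z of basket_lip in the frame of screw_tub between -0.006 and 0.006 m and horizontal distance between basket_center and screw_tub below 0.04 m and angle between basket_center's own z axis and vertical below 0.26 rad and linear speed of basket below 0.02 m/s); the robot touches nothing.
It fails at once if the basket is tipped over (leans more than 0.7 rad) (angle between basket_center's own z axis and vertical above 0.7 rad).
It fails at once if the basket is dropped (falls faster than 0.5 m/s while no finger holds it) (contact force between basket and the fingers below 0.05 N and linear speed of basket above 0.5 m/s).
It fails at once if a bystander is moved by more than 40 mm (distance of any of tin, offcut, spool, drill, screwdriver, jar from where it was at the start of the episode above 0.04 m).
It also fails if it takes over 61 s, if anything falls off the work surface, if the arm or the gripper's body presses on something with over 40 N, if the wrist force passes 120 N, or if a joint passes its speed limit or range.

## Working session

There is one attempt and no reset: what is moved stays moved. The work goes in short steps, Python scripts to look and compute and a shell command to move; the robot and the scene stay as the last step left them, time stands still between calls to the robot, and variables do not carry over. Pictures are saved under pics/ and viewed, about 8 in all and at most 12, crops included, and the job is handed in when it is done.

```bash
mkdir -p pics; ls
cat > h.py <<'E'
import numpy as np, cv2
from plant import r
def cam(n):
    i=r.camera_info(n); f=192/np.tan(np.radians(i["fovy"]/2))
    return np.array([[f,0,i["cx"]],[0,f,i["cy"]],[0,0,1.]]),np.array(i["dist_coeffs"],float),np.array(i["camera_from_world"])
def world(n,dep,uv,c=None):
    K,D,T=c or cam(n); uv=np.asarray(uv,float).reshape(-1,2)
    p=cv2.undistortPoints(uv.reshape(-1,1,2),K,D).reshape(-1,2)
    z=dep[uv[:,1].astype(int),uv[:,0].astype(int)]
    X=np.c_[p*z[:,None],z,np.ones(len(z))]
    return (X@np.linalg.inv(T).T)[:,:3]
def onplane(n,uv,h,c=None):
    K,D,T=c or cam(n); p=cv2.undistortPoints(np.asarray(uv,float).reshape(-1,1,2),K,D).reshape(-1,2)
    Ti=np.linalg.inv(T); d=np.c_[p,np.ones(len(p))]@Ti[:3,:3].T; o=Ti[:3,3]
    return o+d*((h-o[2])/d[:,2])[:,None]
def proj(n,P,c=None):
    K,D,T=c or cam(n); return cv2.projectPoints(np.asarray(P,float).reshape(-1,3),cv2.Rodrigues(T[:3,:3])[0],T[:3,3],K,D)[0].reshape(-1,2)
E
python3 - <<'E'
from h import *
ims=[]
for n in("scene","top"):
    im,d=r.capture(n); c=cam(n); cv2.imwrite(f"pics/{n}0.png",im); np.save(f"pics/{n}0.npy",d)
    for q in("basket_center","stand","handle","screw_tub","carousel","tin"):
        for m in r.masks_of(q,n)[:4]:
            v,u=np.nonzero(m["pixels"]&(d>0)); P=world(n,d,np.c_[u,v],c)
            print(n,q,round(m["score"],2),np.round(m["rect"]),P.mean(0).round(3),P.min(0).round(3),P.max(0).round(3))
print(r.get_state())
E
```

```text
pics
scene basket_center 0.81 [169. 234. 194. 268.] [ 0.432 -0.297  0.042] [ 0.349 -0.326 -0.004] [ 0.461 -0.215  0.109]
scene basket_center 0.75 [105. 241. 133. 280.] [ 0.289 -0.409  0.042] [ 0.19  -0.445 -0.005] [ 0.326 -0.319  0.108]
scene stand 0.81 [236. 153. 355. 250.] [0.644 0.039 0.069] [ 0.408 -0.11  -0.004] [0.816 0.293 0.169]
scene stand 0.56 [312. 111. 344. 168.] [0.57  0.442 0.102] [ 0.44   0.314 -0.006] [0.601 0.695 0.193]
scene handle 0.79 [248. 152. 356. 250.] [0.649 0.04  0.069] [ 0.385 -0.11  -0.005] [0.816 0.406 0.169]
scene screw_tub 0.79 [246. 153. 358. 246.] [0.65 0.04 0.07] [ 0.401 -0.11  -0.006] [0.816 0.385 0.169]
scene carousel 0.92 [243. 153. 355. 248.] [0.648 0.041 0.069] [ 0.399 -0.11  -0.006] [0.816 0.409 0.169]
scene tin 0.64 [215. 268. 245. 303.] [ 0.624 -0.323  0.027] [ 0.567 -0.372 -0.004] [ 0.657 -0.261  0.049]
top basket_center 0.74 [369. 213. 391. 237.] [ 0.409 -0.387  0.047] [ 0.373 -0.439 -0.005] [ 0.447 -0.356  0.113]
top basket_center 0.72 [338. 210. 361. 226.] [ 0.426 -0.288  0.044] [ 0.394 -0.317 -0.007] [ 0.458 -0.26   0.112]
top basket_cen
[... 782 characters left out ...]
-0.364 -0.011] [ 0.656 -0.297  0.056]
{'time_s': 0.7, 'joints': array([-5.05293051e+01,  2.05443073e+01,  6.81332751e-01,  7.98619768e-04,
       -7.01368393e+01, -1.65072227e+01]), 'qd': array([ 0.02814885,  0.11154925, -0.05460561,  0.01442557, -0.05746771,
       -0.08072018]), 'joint_torque': array([ 3.21479645e-03, -5.82164454e+01,  2.93250704e+01,  7.00120881e+00,
        1.25523095e-02, -2.63683040e-05]), 'tcp_pos': array([ 0.26331371, -0.62148843,  0.22658218]), 'eef_rot': array([-149.57766175,   89.99922618, -126.61391817]), 'contact_force': array([ 0.93654064, -0.62671069,  0.51254139]), 'moment': array([-0.00330188,  0.0195218 , -0.05521835]), 'gripper_width': 0.08775599191411426}
```

View pics/top0.png

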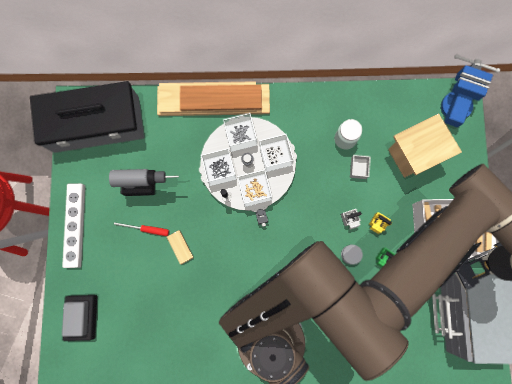

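View pics/scene0.png

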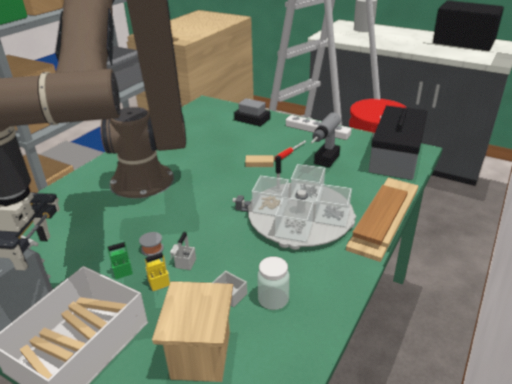

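Three look-alike baskets in top view: steel (350,218), yellow (380,223) and green (385,257). The steel one fits the description, so I'll confirm it in a crop together with the carousel.

Run:
```python
from h import *
t=cv2.imread("pics/top0.png"); s=cv2.imread("pics/scene0.png")
a=cv2.resize(t[110:232,192:306],None,fx=4.5,fy=4.5,interpolation=2)
b=cv2.resize(t[203:235,335:367],(270,270),interpolation=2); c=cv2.resize(s[225:275,157:207],(270,270),interpolation=2)
R=np.vstack([b,c]); R=cv2.copyMakeBorder(R,0,max(0,a.shape[0]-540),0,0,0)[:a.shape[0]]
cv2.imwrite("pics/crop1.png",np.hstack([a,R]))
d=np.load("pics/top0.npy"); ds=np.load("pics/scene0.npy")
# points above 0.085 in basket region and clusters around handle
for n,D in(("top",d),("scene",ds)):
    v,u=np.nonzero(D>0); P=world(n,D,np.c_[u,v]); 
    m=(abs(P[:,0]-.425)<.06)&(abs(P[:,1]+.288)<.05)&(P[:,2]>.08)&(P[:,2]<.13); print(n,"bar",m.sum(),P[m].mean(0),P[m][:, :2].min(0),P[m][:,:2].max(0),P[m][:,2].max(), np.linalg.eigh(np.cov(P[m][:,:2].T)))
    m=(abs(P[:,0]-.63)<.2)&(abs(P[:,1]-.07)<.2)&(P[:,2]>.135)&(P[:,2]<.2); print(n,"handle",m.sum(),P[m].mean(0),P[m].max(0),P[m].min(0))
```

```text
top bar 52 [ 0.43144659 -0.2861962   0.10204081] [ 0.42069218 -0.31041569] [ 0.44196221 -0.2642127 ] 0.11152183125948545 EighResult(eigenvalues=array([1.13892917e-05, 2.17117615e-04]), eigenvectors=array([[-0.95460316, -0.29788053],
       [-0.29788053,  0.95460316]]))
top handle 38 [0.50854628 0.15157764 0.1610475 ] [0.51927526 0.16061932 0.17194802] [0.49926475 0.14178145 0.13685975]
scene bar 90 [ 0.43534657 -0.29847906  0.09846937] [ 0.42231977 -0.31913119] [ 0.44527109 -0.2679439 ] 0.10907493966295789 EighResult(eigenvalues=array([1.35666468e-05, 2.80753198e-04]), eigenvectors=array([[-0.96537385, -0.26087034],
       [-0.26087034,  0.96537385]]))
scene handle 60 [0.51190765 0.1447397  0.15332389] [0.5213597  0.16048269 0.1686742 ] [0.50129834 0.1352609  0.13515521]
```

View pics/crop1.png

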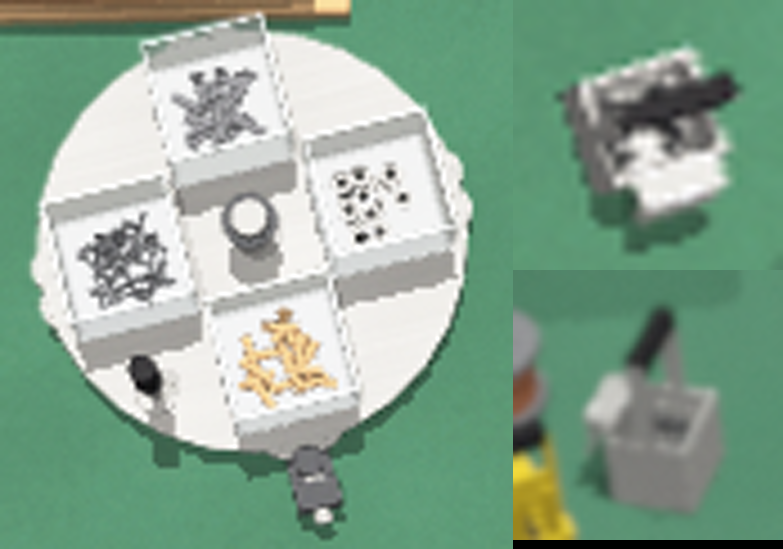

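Confirmed: the steel basket is at top (350,218), lip towards the robot (yaw about 16°). Next I need the axis estimate and the tool axes.

```bash
cat >> h.py <<'E'
from scipy.spatial.transform import Rotation as Ro
def tool():
    s=r.get_state(); return s,np.array(s["tcp_pos"]),Ro.from_euler("xyz",s["eef_rot"],degrees=True).as_matrix()
def fitcircle(P):
    A=np.c_[2*P[:,:2],np.ones(len(P))]; s=np.linalg.lstsq(A,(P[:,:2]**2).sum(1),rcond=None)[0]; return s[:2],np.sqrt(s[2]+s[:2]@s[:2])
E
python3 - <<'E'
from h import *
s,p,R=tool(); print(R.round(3))
D=np.load("pics/top0.npy"); v,u=np.nonzero(D>0); P=world("top",D,np.c_[u,v])
m=(np.hypot(P[:,0]-.635,P[:,1]-.075)<.025)&(P[:,2]>.095)&(P[:,2]<.115); print("spindle",m.sum(),P[m].mean(0))
m=(np.hypot(P[:,0]-.635,P[:,1]-.075)<.22)&(abs(P[:,2]-.03)<.008); Q=P[m]
# outer boundary of disc by convex hull
h=cv2.convexHull((Q[:,:2]).astype(np.float32)).reshape(-1,2)
c,rad=fitcircle(h); print("disc",c,rad)
m=(P[:,0]<.47)&(P[:,0]>.38)&(abs(P[:,1]-.03)<.06)&(P[:,2]>.03)&(P[:,2]<.055); print("block",m.sum(),P[m].mean(0))
K=cam("wrist"); 
Twc=np.linalg.inv(K[2]); print("cam in tool",R.T@(Twc[:3,3]-p), (R.T@Twc[:3,:3]).round(2))
E
```

```text
[[-0.    -0.39   0.921]
 [-0.     0.921  0.39 ]
 [-1.    -0.    -0.   ]]
spindle 81 [0.6372593  0.07483025 0.10162572]
disc [0.65051552 0.07532683] 0.1862416461665631
block 111 [0.43564147 0.03007859 0.0397317 ]
cam in tool [-0.15833732 -0.0009739  -0.06597139] [[-0.   -0.25  0.97]
 [ 1.    0.    0.  ]
 [-0.    0.97  0.25]]
```

```bash
A='[0,0,0,0,2.79,2.395,100]'
python3 -m creep '[[0,0,0,0,2.79,2.395,100],[0,0,0,0,2.79,2.395,100],[0,0,0,0,2.79,2.395,100],[0,0,0,0,2.79,2.395,100],[0,0,0,0,2.79,2.395,100],[0,0,0,0,2.79,2.395,100],[0,0,0,0,2.79,2.395,100],[0,0,0,0,2.79,2.395,100]]'
python3 -m creep '[[0,0,0,0,2.79,2.395,100],[0,0,0,0,2.79,2.395,100],[0,0,0,0,2.79,2.395,100],[0,0,0,0,2.79,2.395,100],[0,0,0,0,2.79,2.395,100],[0,0,0,0,2.79,2.395,100],[0,0,0,0,2.79,2.395,100],[0,0,0,0,2.79,2.395,100]]'
python3 -m creep '[[0,0,0,0,2.79,2.395,100],[0,0,0,0,2.79,2.395,100],[0,0,0,0,2.79,2.395,100],[0,0,0,0,2.79,2.395,100],[0,0,0,0,2.79,2.395,100],[0,0,0,0,2.79,2.395,100],[0.133,0,0,0,0,0,100],[0.133,0,0,0,0,0,100]]'
python3 -m creep '[[0.133,0,0,0,0,0,100],[0.133,0,0,0,0,0,80],[0.133,0,0,0,0,0,60],[0.133,0,0,0,0,0,60],[0.133,0,0,0,0,0,60],[0,0,0,0,0,0,60],[0,0,0,0,0,0,60]]'
python3 - <<'E'
from h import *
s,p,R=tool(); print(s["time_s"],s["joints"].round(1),p.round(4)); print(R.round(3))
c=cam("wrist"); im,D=r.capture("wrist"); cv2.imwrite("pics/w1.png",im); np.save("pics/w1.npy",D)
v,u=np.nonzero(D>0.05); P=world("wrist",D,np.c_[u,v],c)
m=(np.hypot(P[:,0]-.51,P[:,1]-.15)<.025)&(P[:,2]>.155)&(P[:,2]<.18); print("handle",m.sum(),P[m].mean(0),P[m].min(0),P[m].max(0))
m=(np.hypot(P[:,0]-.638,P[:,1]-.074)<.025)&(P[:,2]>.095)&(P[:,2]<.115); print("spindle",m.sum(),P[m].mean(0) if m.any() else 0)
E
```

```text
time_s: 1.5
tcp_pos: [0.3529, -0.3399, 0.2268]
eef_rot: [-47.2, 90.0, -24.2]
contact_force: [0.9, 0.5, -0.8]
gripper_width: 0.0878
time_s: 2.3
tcp_pos: [0.4422, -0.0594, 0.227]
eef_rot: [-7.9, 89.9, 15.1]
contact_force: [1.0, -0.6, 0.6]
gripper_width: 0.0879
time_s: 3.1
tcp_pos: [0.5091, 0.1504, 0.2262]
eef_rot: [-156.6, 90.0, -149.1]
contact_force: [0.4, -0.0, -0.1]
gripper_width: 0.0876
time_s: 3.8
tcp_pos: [0.509, 0.1492, 0.2267]
eef_rot: [65.7, 90.0, 35.5]
contact_force: [-0.1, 0.4, -0.2]
gripper_width: 0.0531
3.8 [  37.5    6.9  -17.5    0.   -65.6 -157.7] [0.509  0.1492 0.2267]
[[ 0.     0.502  0.865]
 [ 0.     0.865 -0.502]
 [-1.     0.     0.   ]]
handle 595 [0.50838388 0.15190185 0.16428115] [0.49892713 0.14076278 0.15504382] [0.5198809  0.16184076 0.16693683]
spindle 0 0
```

View pics/w1.png

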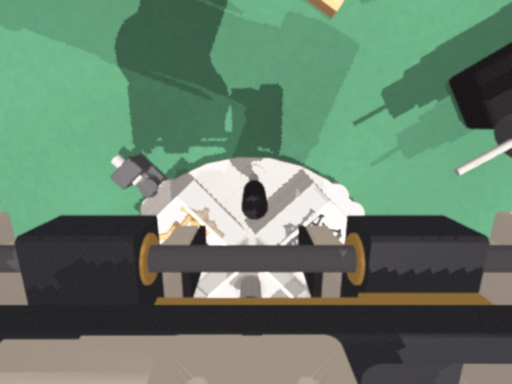

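```bash
python3 -m creep '[[0,0,0,2,0.09,0,55],[0,0,0,2,0.09,0,50],[0,0,0,2,0,0,50],[0,0,0,2,0,0,50],[0,0,0,1.5,0,0,50],[0,0,0,1,0,0,50],[0,0,0,0,0,0,15],[0,0,0,0,0,0,15]]' 10
python3 -m creep '[[0,0,0,0,0,0,15],[0,0,0,0,0,0,15],[0,0,0,0,0,0,15],[0,0,0,0,0,0,15]]'
python3 - <<'E'
from h import *
s,p,R=tool(); print(p,R[:,1],s["contact_force"],s["gripper_width"])
E
```

```text
time_s: 4.65
tcp_pos: [0.5102, 0.1509, 0.122]
eef_rot: [24.0, 90.0, -6.3]
contact_force: [-0.1, 0.2, -0.2]
gripper_width: 0.033
time_s: 5.05
tcp_pos: [0.5103, 0.1509, 0.1224]
eef_rot: [53.5, 89.9, 23.2]
contact_force: [-1.6, 0.0, 6.6]
gripper_width: 0.0217
[0.51032534 0.15094592 0.12243041] [0.5054068  0.86288054 0.00106622] [-1.61508686  0.03539207  6.55416707] 0.02165716833760159
```

Gripped at 21.7 mm, which matches the 22 mm handle. Now the first half of the arc.

```bash
python3 -m creep '[[-0.0604,0,0,0,-0.906,0.027,15],[-0.0604,0,0,0,-0.906,0.027,15],[-0.0604,0,0,0,-0.906,0.027,15],[-0.0604,0,0,0,-0.906,0.027,15],[-0.0604,0,0,0,-0.906,0.027,15],[-0.0604,0,0,0,-0.906,0.027,15],[-0.0604,0,0,0,-0.906,0.027,15],[-0.0604,0,0,0,-0.906,0.027,15]]'
python3 -m creep '[[-0.0604,0,0,0,-0.906,0.027,15],[-0.0604,0,0,0,-0.906,0.027,15],[-0.0604,0,0,0,-0.906,0.027,15],[-0.0604,0,0,0,-0.906,0.027,15],[-0.0604,0,0,0,-0.906,0.027,15]]'
python3 - <<'E'
from h import *
s,p,R=tool(); print(p,R[:,1],s["contact_force"],s["joints"].round(1)); o=p[:2]-[.638,.0745]; print(np.hypot(*o),np.degrees(np.arctan2(o[1],o[0])))
E
```

```text
time_s: 5.85
tcp_pos: [0.4889, 0.0821, 0.1223]
eef_rot: [100.5, 90.0, 98.0]
contact_force: [-5.8, 2.9, 8.0]
gripper_width: 0.0219
time_s: 6.35
tcp_pos: [0.4933, 0.0366, 0.1223]
eef_rot: [166.4, 89.9, -178.9]
contact_force: [-5.7, 0.6, 8.7]
gripper_width: 0.0217
[0.49325956 0.03658469 0.12226882] [-2.54907700e-01  9.66965366e-01  2.10816816e-04] [-5.69397913  0.57954081  8.72276216] [  27.     9.2  -29.9   -0.   -51.  -102.3]
0.14962408288217777 -165.3209786974333
```

Tracking well; now the second half, then release.

```bash
python3 -m creep '[[-0.0604,0,0,0,-0.906,0.027,15],[-0.0604,0,0,0,-0.906,0.027,15],[-0.0604,0,0,0,-0.906,0.027,15],[-0.0604,0,0,0,-0.906,0.027,15],[-0.0604,0,0,0,-0.906,0.027,15],[-0.0604,0,0,0,-0.906,0.027,15],[-0.0604,0,0,0,-0.906,0.027,15],[-0.0604,0,0,0,-0.906,0.027,15]]'
python3 -m creep '[[-0.0604,0,0,0,-0.906,0.027,15],[-0.0604,0,0,0,-0.906,0.027,15],[-0.0604,0,0,0,-0.906,0.027,15],[-0.0604,0,0,0,-0.906,0.027,15],[-0.0604,0,0,0,-0.906,0.027,15],[0,0,0,0,0,0,15],[0,0,0,0,0,0,15]]'
python3 - <<'E'
from h import *
s,p,R=tool(); print(p,R[:,1],s["contact_force"],s["joints"].round(1)); o=p[:2]-[.638,.0745]; print(np.hypot(*o),np.degrees(np.arctan2(o[1],o[0]))%360)
E
python3 -m creep '[[0,0,0,0,0,0,40],[0,0,0,0,0,0,40],[0,0,0,-2,0,0,40],[0,0,0,-3,0,0,45],[0,0,0,-3,0,0,45],[0,0,0,-4,0,0,50],[0,0,0,-2,0,0,50],[0,0,0,0,0,0,60]]'
python3 - <<'E'
from h import *
s,p,R=tool(); print(p.round(4),R[:,1:].round(3))
for n in("wrist","top"):
    c=cam(n); im,D=r.capture(n); cv2.imwrite(f"pics/{n}2.png",im); np.save(f"pics/{n}2.npy",D)
    v,u=np.nonzero(D>0.05); P=world(n,D,np.c_[u,v],c)
    m=(np.hypot(P[:,0]-.56,P[:,1]+.055)<.03)&(P[:,2]>.15)&(P[:,2]<.18); print(n,"handle",m.sum(),P[m].mean(0),P[m].min(0),P[m].max(0))
c1=cv2.resize(cv2.imread("pics/top2.png")[110:232,192:306],None,fx=3,fy=3,interpolation=2)
w=cv2.imread("pics/wrist2.png"); c1=cv2.resize(c1,(358,384)); cv2.imwrite("pics/both2.png",cv2.resize(np.hstack([w,c1]),(800,353)))
E
```

```text
time_s: 7.15
tcp_pos: [0.5277, -0.0268, 0.1222]
eef_rot: [167.7, 89.9, -149.9]
contact_force: [-4.4, -0.3, 8.2]
gripper_width: 0.0221
time_s: 7.85
tcp_pos: [0.5632, -0.055, 0.1222]
eef_rot: [168.2, 90.0, -132.2]
contact_force: [-4.0, -0.1, 6.9]
gripper_width: 0.0218
[ 0.56319076 -0.05503057  0.12217551] [-8.62476102e-01  5.06097780e-01  1.00433071e-04] [-4.03820114 -0.09426108  6.89274829] [ 14.2  15.6 -21.3   0.  -53.2 -44.7]
0.14958138255363435 239.9917953956168
time_s: 8.65
tcp_pos: [0.5653, -0.0544, 0.2652]
eef_rot: [-53.8, 89.6, 5.8]
contact_force: [-0.0, -0.1, -0.4]
gripper_width: 0.0476
[ 0.5653 -0.0544  0.2652] [[-0.863  0.506]
 [ 0.506  0.863]
 [-0.005  0.004]]
wrist handle 460 [ 0.55816224 -0.05627332  0.16399121] [ 0.5481816  -0.06560431  0.15097142] [ 0.56930767 -0.04478024  0.16710573]<stdin>:6: RuntimeWarning: Mean of empty slice.
  ret = um.true_divide(
Traceback (most recent call last):
ValueError: zero-size array to reduction operation minimum which has no identity
```

```bash
python3 -m creep '[[-0.135,0,0,0,0,0,60],[-0.135,0,0,0,0,0,60],[-0.135,0,0,0,0,0,60],[-0.135,0,0,0,0,0,60],[-0.135,0,0,0,0,0,60],[-0.135,0,0,0,0,0,60]]'
python3 -m creep '[[0,0,0,0.375,2.41,-2.38,70],[0,0,0,0.375,2.41,-2.38,70],[0,0,0,0.375,2.41,-2.38,70],[0,0,0,0.375,2.41,-2.38,70],[0,0,0,0.375,2.41,-2.38,70],[0,0,0,0.375,2.41,-2.38,70],[0,0,0,0.375,2.41,-2.38,70],[0,0,0,0.375,2.41,-2.38,70]]'
python3 -m creep '[[0,0,0,0,0,0,70],[0,0,0,0,0,0,70]]'
python3 - <<'E'
from h import *
s,p,R=tool(); print(p.round(4),R.round(3),s["joints"].round(1))
cs={}
for n in("wrist","top"):
    c=cam(n); im,D=r.capture(n); cv2.imwrite(f"pics/{n}3.png",im); np.save(f"pics/{n}3.npy",D)
    if n=="wrist":
        v,u=np.nonzero(D>0.05); P=world(n,D,np.c_[u,v],c)
        m=(abs(P[:,0]-.432)<.05)&(abs(P[:,1]+.29)<.05)&(P[:,2]>.088)&(P[:,2]<.115)
        Q=P[m]; print(m.sum(),Q.mean(0),Q.min(0),Q.max(0)); (a,b),wh,an=cv2.minAreaRect(Q[:,:2].astype(np.float32)*1000); print(a,b,wh,an)
        w=im
c1=cv2.resize(cv2.imread("pics/top3.png")[110:232,192:306],(358,384),interpolation=2)
cv2.imwrite("pics/both3.png",cv2.resize(np.hstack([w,c1]),(800,353)))
E
```

```text
time_s: 9.35
tcp_pos: [0.5628, -0.0545, 0.2598]
eef_rot: [79.6, 89.9, -174.1]
contact_force: [0.6, -0.1, 0.1]
gripper_width: 0.0522
time_s: 10.15
tcp_pos: [0.4291, -0.2915, 0.23]
eef_rot: [52.1, 89.9, 158.1]
contact_force: [1.2, 0.0, 0.1]
gripper_width: 0.0613
time_s: 10.35
tcp_pos: [0.4296, -0.2911, 0.2302]
eef_rot: [54.3, 89.9, 160.2]
contact_force: [-0.8, -0.3, 0.1]
gripper_width: 0.0616
[ 0.4296 -0.2911  0.2302] [[-0.002 -0.962 -0.274]
 [ 0.001 -0.274  0.962]
 [-1.     0.002  0.001]] [-12.4   5.7 -18.4  -0.  -66.1  28.4]
572 [ 0.43226882 -0.29325398  0.10347955] [ 0.42011997 -0.31665072  0.0902535 ] [ 0.44368175 -0.26631754  0.1061683 ]
431.7181396484375 -291.5204162597656 (11.940841674804688, 50.533477783203125) 17.225120544433594
```

View pics/both3.png

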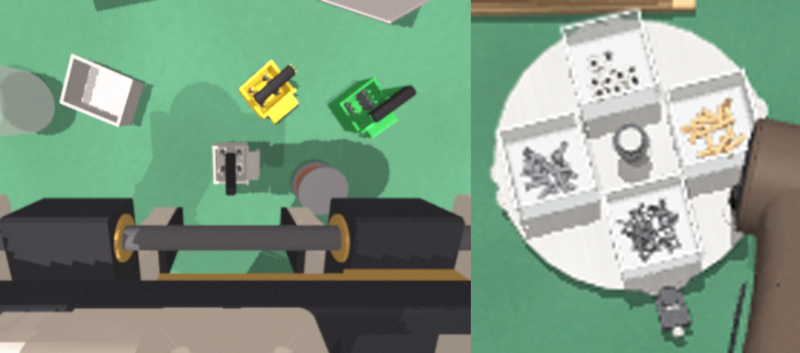

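```bash
python3 -m creep '[[-0.023,0,0,2,-0.19,-0.1,60],[0,0,0,2.5,0,0,55],[0,0,0,2.5,0,0,50],[0,0,0,2.5,0,0,50],[0,0,0,2.5,0,0,50],[0,0,0,2,0,0,50],[0,0,0,1.2,0,0,50],[0,0,0,0,0,0,50]]' 25
python3 -m creep '[[0,0,0,0,0,0,5],[0,0,0,0,0,0,5],[0,0,0,0,0,0,5],[0,0,0,0,0,0,5],[0,0,0,0,0,0,5],[0,0,0,0,0,0,5]]'
python3 - <<'E'
from h import *
s,p,R=tool(); print(p.round(4),R.round(3),s["contact_force"],s["gripper_width"])
E
```

```text
time_s: 11.25
tcp_pos: [0.432, -0.2903, 0.078]
eef_rot: [56.3, 89.8, 163.6]
contact_force: [-0.0, -1.0, 0.2]
gripper_width: 0.0435
time_s: 11.85
tcp_pos: [0.4326, -0.2913, 0.0799]
eef_rot: [-136.1, 90.0, -28.8]
contact_force: [-1.0, 1.2, 2.6]
gripper_width: 0.012
[ 0.4326 -0.2913  0.0799] [[ 0.    -0.955 -0.298]
 [-0.    -0.298  0.955]
 [-1.    -0.    -0.   ]] [-1.02738122  1.23818056  2.57768995] 0.012045138701921783
```

```bash
python3 -m creep '[[0,0,0,-1,0,0,5],[0,0,0,-2.5,0,0,5],[0,0,0,-3,0,0,5],[0,0,0,-3,0,0,5],[0,0,0,-3,0,0,5],[0,0,0,-3,0,0,5],[0,0,0,-2,0,0,5],[0.068,0,0,-0.5,0,0,5]]'
python3 -m creep '[[0,0,0,0,-0.5,1,5],[0,0,0,0,-1,1.9,5],[0,0,0,0,-1,1.9,5],[0,0,0,0,-1,1.9,5],[0,0,0,0,-1,1.9,5],[0,0,0,0,-1,1.9,5],[0,0,0,0,-1,1.9,5],[0,0,0,0,-1,1.9,5]]'
python3 -m creep '[[0,0,0,0,-1,1.9,5],[0,0,0,0,-1,1.9,5],[0,0,0,0,-1,1.9,5],[0,0,0,0,-1,1.9,5],[0,0,0,0,-1,1.9,5],[0,0,0,0,-1,1.9,5],[0,0,0,0,-1,1.9,5],[0,0,0,0,-1,1.9,5]]'
python3 -m creep '[[0,0,0,0,-0.4,1.1,5],[0,0,0,0,0,0,5],[0,0,0,0,0,0,5],[0,0,0,0,0,0,5]]'
python3 - <<'E'
from h import *
ps=[]
for n in("wrist","scene"):
    s,p,R=tool(); c=cam(n); im,D=r.capture(n); cv2.imwrite(f"pics/{n}4.png",im); np.save(f"pics/{n}4.npy",D); print(p.round(4))
print(R.round(3),s["joints"].round(1),s["gripper_width"],s["contact_force"])
w=cv2.imread("pics/wrist4.png"); c1=cv2.resize(cv2.imread("pics/scene4.png")[130:250,190:330],(448,384),interpolation=2)
cv2.imwrite("pics/both4.png",cv2.resize(np.hstack([w,c1]),(800,320)))
E
```

```text
time_s: 12.65
tcp_pos: [0.4334, -0.2916, 0.2629]
eef_rot: [-122.1, 89.7, -18.7]
contact_force: [0.2, -0.1, -2.2]
gripper_width: 0.0119
time_s: 13.45
tcp_pos: [0.4718, -0.1332, 0.259]
eef_rot: [60.8, 89.9, 164.3]
contact_force: [1.3, -0.6, -2.3]
gripper_width: 0.0115
time_s: 14.25
tcp_pos: [0.5142, 0.033, 0.259]
eef_rot: [80.5, 89.9, -175.9]
contact_force: [0.0, -1.5, -2.9]
gripper_width: 0.0115
time_s: 14.65
tcp_pos: [0.5158, 0.0429, 0.2595]
eef_rot: [99.6, 90.0, -156.9]
contact_force: [0.3, -0.7, -3.7]
gripper_width: 0.0114
[0.5158 0.0429 0.2595]
[0.5159 0.0428 0.2595]
[[-0.    -0.973 -0.232]
 [-0.    -0.232  0.973]
 [-1.     0.    -0.   ]] [ 26.5   4.4 -15.9  -0.  -69.7 -13.1] 0.01222877555388386 [-1.26037662  0.77565166 -2.35760269]
```

View pics/both4.png

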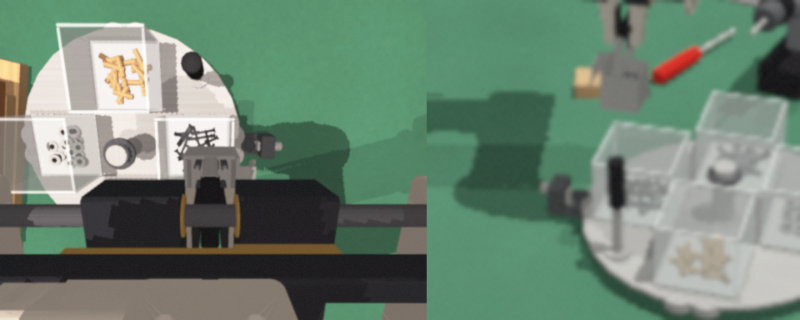

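Run:
```python
from h import *
c=cam("wrist"); D=np.load("pics/wrist4.npy"); w=cv2.imread("pics/wrist4.png")
a=np.radians(13.4); M=np.array([[np.cos(a),np.sin(a)],[-np.sin(a),np.cos(a)]]) # to stand frame (x away from robot)
v,u=np.nonzero(D>0.05); P=world("wrist",D,np.c_[u,v],c); S=np.c_[(P[:,:2]-[.6373,.0727])@M.T,P[:,2]]
m=(abs(S[:,2]-.115)<.004)&(abs(S[:,0]+.105)<.07)&(abs(S[:,1])<.07)
Q=S[m]; print("rim pts",m.sum()); 
print("x hist",[(round(k,3),int(((Q[:,0]>=k)&(Q[:,0]<k+.004)).sum())) for k in np.arange(-.165,-.045,.004)])
f=Q[Q[:,0]<-.147]; print("outer wall",len(f),f.mean(0) if len(f) else 0, np.percentile(f[:,0],[5,50,95]) if len(f) else 0, f[:,1].min(),f[:,1].max())
f=Q[Q[:,1]<-.042]; print("side y",len(f),np.percentile(f[:,1],[5,50,95]))
b=(S[:,2]>.17)&(S[:,2]<.225)&(abs(S[:,0]+.125)<.05)&(abs(S[:,1])<.04); B=S[b]; print("basket",b.sum(),B.min(0),B.max(0))
for z0 in(.17,.18,.19,.2,.21,.22): 
    t=B[abs(B[:,2]-z0)<.005]; print(z0,len(t),np.percentile(t[:,0],[1,99]) if len(t) else 0,np.percentile(t[:,1],[1,99]) if len(t) else 0)
# draw expected outline of outer wall (inner/outer edges) at z .115
o=lambda x,y:np.r_[np.array([.6373,.0727])+M.T@[x,y],.115]
big=w.copy(); big=cv2.resize(big,None,fx=3,fy=3,interpolation=2)
for x,col in((-.155,(0,0,255)),(-.151,(255,0,0))):
    q=proj("wrist",[o(x,-.05),o(x,.05)],c)*3+1
    cv2.line(big,tuple(int(k) for k in q[0]),tuple(int(k) for k in q[1]),col,1)
q=proj("wrist",[o(-.155,-.05),o(-.055,-.05)],c)*3+1
cv2.line(big,tuple(int(k) for k in q[0]),tuple(int(k) for k in q[1]),(0,255,0),1)
cv2.imwrite("pics/ov4.png",big[370:750,500:960])
```

```text
rim pts 914
x hist [(np.float64(-0.165), 0), (np.float64(-0.161), 0), (np.float64(-0.157), 45), (np.float64(-0.153), 98), (np.float64(-0.149), 16), (np.float64(-0.145), 13), (np.float64(-0.141), 15), (np.float64(-0.137), 16), (np.float64(-0.133), 16), (np.float64(-0.129), 16), (np.float64(-0.125), 16), (np.float64(-0.121), 16), (np.float64(-0.117), 16), (np.float64(-0.113), 14), (np.float64(-0.109), 12), (np.float64(-0.105), 16), (np.float64(-0.101), 16), (np.float64(-0.097), 16), (np.float64(-0.093), 16), (np.float64(-0.089), 15), (np.float64(-0.085), 17), (np.float64(-0.081), 14), (np.float64(-0.077), 16), (np.float64(-0.073), 15), (np.float64(-0.069), 15), (np.float64(-0.065), 16), (np.float64(-0.061), 181), (np.float64(-0.057), 136), (np.float64(-0.053), 25), (np.float64(-0.049), 51)]
outer wall 151 [-0.15196984 -0.0336135   0.11509627] [-0.15412287 -0.15198665 -0.14868722] -0.049129764381244646 -0.014465290290806369
side y 525 [-0.0650344  -0.04806007 -0.04582178]
basket 2157 [-0.16492552 -0.02644648  0.18104285] [-0.10151099  0.01710139  0.22498929]
0.17 0 0 0
0.18 618 [-0.14504791 -0.10495671] [-0.02614072  0.01645705]
0.19 239 [-0.1467868 -0.1031778] [-0.02629585  0.01359238]
0.2 347 [-0.14691478 -0.10333703] [-0.02630714  0.00976654]
0.21 389 [-0.16397472 -0.10298299] [-0.02634377  0.00791655]
0.22 564 [-0.15938067 -0.10194745] [-0.0262985   0.00218264]
```

View pics/ov4.png

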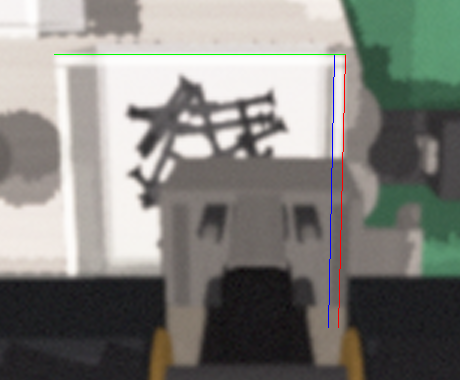

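```bash
python3 -m creep '[[0,0,0,1,-0.05,0,5],[0,0,0,1.5,0,0,5],[0,0,0,1.5,0,0,5],[0,0,0,1.5,0,0,5],[0,0,0,1.5,0,0,5],[0,0,0,1,0,0,5]]'
python3 -m creep '[[0,0,0,0.5,0,0,5],[0,0,0,0.5,0,0,5],[0,0,0,0.5,0,0,5],[0,0,0,0.3,0,0,5],[0,0,0,0,0,0,5]]'
python3 - <<'E'
from h import *
s,p,R=tool(); print(p.round(4),s["contact_force"],s["moment"],s["gripper_width"])
c=cam("wrist"); im,D=r.capture("wrist"); cv2.imwrite("pics/w5.png",im)
cv2.imwrite("pics/w5c.png",cv2.resize(im[110:260,130:360],None,fx=3,fy=3,interpolation=2))
E
```

```text
time_s: 15.35
tcp_pos: [0.516, 0.0429, 0.1779]
eef_rot: [91.5, 89.9, -165.1]
contact_force: [-0.3, 0.0, -2.6]
gripper_width: 0.0123
time_s: 15.85
tcp_pos: [0.5166, 0.0434, 0.1614]
eef_rot: [87.7, 90.0, -168.8]
contact_force: [-0.0, -1.0, -2.2]
gripper_width: 0.0119
[0.5166 0.0434 0.1614] [-0.00660332 -0.96900222 -2.16760241] [ 0.02510918  0.08226207 -0.01872282] 0.011871708935975262
```

View pics/w5c.png

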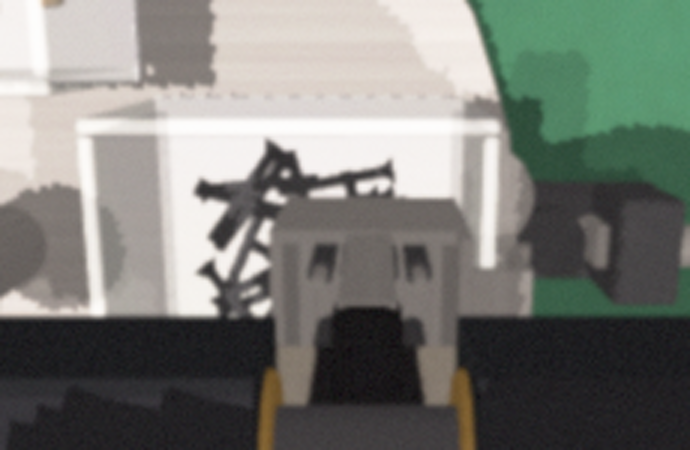

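```bash
python3 -m creep '[[0,0,0,0.4,0,0,5],[0,0,0,0.4,0,0,5],[0,0,0,0.4,0,0,5],[0,0,0,0.3,0,0,5],[0,0,0,0.2,0,0,5],[0,0,0,0,0,0,5]]'
python3 -m creep '[[0,0,0,0.1,0,0,5],[0,0,0,0.1,0,0,5],[0,0,0,0,0,0,5]]'
python3 - <<'E'
from h import *
s,p,R=tool(); print(p.round(4),s["contact_force"],s["moment"],s["gripper_width"])
E
```

```text
time_s: 16.5
tcp_pos: [0.5167, 0.0434, 0.1445]
eef_rot: [130.9, 90.0, -125.6]
contact_force: [-0.5, -0.3, -2.2]
gripper_width: 0.012
time_s: 16.8
tcp_pos: [0.5176, 0.0436, 0.1438]
eef_rot: [-99.9, 89.9, 3.6]
contact_force: [-1.2, -0.7, 6.0]
gripper_width: 0.0115
[0.5176 0.0436 0.1438] [-1.17843256 -0.72090321  5.97341381] [-0.03485278  0.84037372  0.02522187] 0.011459821795594296
```

Contact came at the expected height (8 N on the rim). Release, raise and check.

```bash
python3 -m creep '[[0,0,0,-0.1,0,0,5],[0,0,0,0,0,0,16],[0,0,0,0,0,0,20],[0,0,0,0,0,0,35],[0,0,0,0,0,0,50],[0,0,0,0,0,0,50],[0,0,0,0,0,0,50]]'
python3 -m creep '[[0,0,0,-0.5,0,0,50],[0,0,0,-1,0,0,50],[0,0,0,-2,0,0,50],[0,0,0,-3,0,0,50],[0,0,0,-3,0,0,50],[0,0,0,-2,0,0,50],[0,0,0,0,0,0,50],[0,0,0,0,0,0,50]]'
python3 - <<'E'
from h import *
s,p,R=tool(); print(p.round(4),s["contact_force"],s["gripper_width"])
c=cam("wrist"); w,D=r.capture("wrist"); t,_=r.capture("scene")
v,u=np.nonzero(D>0.05); P=world("wrist",D,np.c_[u,v],c)
a=np.radians(13.4); M=np.array([[np.cos(a),np.sin(a)],[-np.sin(a),np.cos(a)]]); S=np.c_[(P[:,:2]-[.6373,.0727])@M.T,P[:,2]]
near=(abs(S[:,0]+.12)<.06)&(abs(S[:,1])<.035)
b=S[near&(S[:,2]>.15)&(S[:,2]<.185)]; print("bar",len(b),b.mean(0),b.min(0),b.max(0))
b=S[near&(abs(S[:,1])<.016)&(S[:,2]>.112)&(S[:,2]<.13)&(S[:,0]<-.145)]; print("lip top",len(b),b.mean(0) if len(b) else 0)
m=(np.hypot(P[:,0]-.559,P[:,1]+.055)<.03)&(P[:,2]>.15)&(P[:,2]<.18); h=P[m]; q=(h.min(0)+h.max(0))/2; print("handle",q,np.degrees(np.arctan2(q[1]-.0727,q[0]-.6373))%360)
cv2.imwrite("pics/both6.png",cv2.resize(np.hstack([w,cv2.resize(t[130:250,190:330],(448,384),interpolation=2)]),(800,320)))
E
```

```text
time_s: 17.5
tcp_pos: [0.5166, 0.0434, 0.1435]
eef_rot: [98.1, 90.0, -158.5]
contact_force: [0.0, -0.3, 0.6]
gripper_width: 0.0415
time_s: 18.3
tcp_pos: [0.5168, 0.0436, 0.2595]
eef_rot: [-71.0, 89.9, 32.5]
contact_force: [0.4, 0.4, -0.8]
gripper_width: 0.0437
[0.5168 0.0436 0.2595] [ 0.35997192  0.42761779 -0.8463295 ] 0.04373684413079925
bar 755 [-0.11647595 -0.00251144  0.16401281] [-0.12239633 -0.02559036  0.15058281] [-0.1097947   0.02433967  0.16721681]
lip top 351 [-0.15131779 -0.00032954  0.11826571]
handle [ 0.55864497 -0.05450483  0.15873697] 238.27010141825826
```

View pics/both6.png

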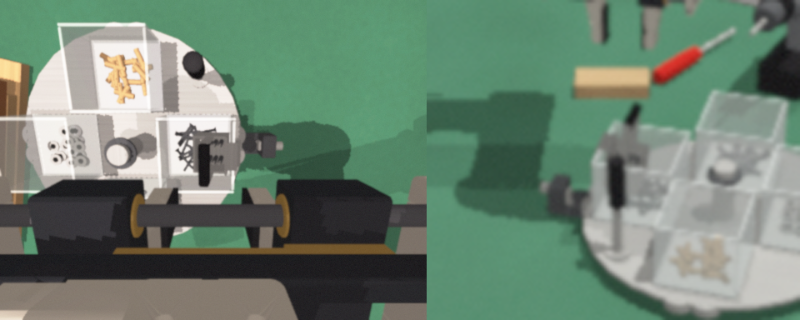

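```bash
python3 -c "
from plant import r
print(r.close_job())"
```

```text
the job is handed in; nothing more can be done
None
```

I turned the carousel one stop anticlockwise by its handle. Then I hung the steel basket on the outer wall of the screw tub, with the bent lip over the rim. I handed the job in at about 18 s of the 61 s allowed.

- **Carousel:** the handle measured about 89.9° of turn after release, against 90° needed, and the screw tub stands in front over the block. I took no direct reading of the stop's click.
- **Basket:** the lip's top surface lies at 118 mm, over the 115 mm rim. The basket's middle is about 15 mm from the tub's middle. It leans by my estimate 0.1 to 0.15 rad, under the 0.26 limit. I took only one picture after release, so I judged it still from that picture and did not measure its speed.
- **Robot:** the gripper is open and about 90 mm clear above the basket, with the wrist force near zero.
- **Other things on the bench:** I reached for nothing else, and no move met unexpected force. I did not measure the bystanders' positions again at the end.

One script failed on an empty reading while I checked the turn, because the arm hid the handle from the top camera. The wrist camera gave the handle's position instead. No final check failed or disagreed.

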